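Kit a carrier with keyed hubs and dock it

ROBOT

A 7-joint arm with a two-finger parallel gripper is mounted at the origin on a cart in front of the work surface, level with it; the furniture and walls round the work are solid. World frame = base frame: x ahead of the robot, y to its left, z up, the work surface at z = 0. Lengths are in m, angles in rad, forces in N, time in s.
With the tool pointing down it reaches from about 0.4 to 0.9 m from the base axis. Payload 5.5 kg.
Tool frame: the origin (TCP) lies on the centre line of the jaws, within the pads' length; the fingertips stand 14 mm ahead of it and the grasp point (between the pads) lies 5 mm behind it; z points along the fingers, y is the line along which they close (so a half turn about z gives the same grasp; the last joint's range is limited). The gripper opens to 85 mm and grips with 20 to 120 N. Pads are 22 mm wide; open, the fingers measure 114 mm over their backs; the gripper's body (76 mm by 85 mm) begins 54 mm behind the grasp point. The pads swing forward as they close: fully open they stand 13 mm farther back than shut.
Start: joints at [-1.023, 0.501, -0.427, 1.55, 0.221, 1.138, -0.21], TCP at [0.183, 0.624, 0.245] pointing down, gripper open.
Joint ranges: [-2.88, 2.88], [-0.31, 2.03], [-1.54, 1.56], [0.2, 2.42], [-1.41, 4.55], [0.19, 2.02], [-2.57, 2.57]. Speed limits (rad/s): [2.57, 2.57, 3.14, 3.14, 3.14, 3.14, 3.14].

INTERFACE

Orientations are given as a unit quaternion [w, x, y, z].
In Python, from plant import status, eyes, robot, models gives the robot as it stands.
- The arm moves only by the shell command python3 -m inch 'ROWS' [FORCE]. ROWS is a JSON object whose one key "steps" holds a list of rows, each a list of 7 numbers: the turn, a rotation vector about the world's x, y, z in degrees, then the shift along the world's x, y, z in m, then the opening, from 0 (shut) to 1 (fully open). A call has 1 to 8 rows; each row is the pose to reach, as a shift and turn from the pose commanded when the call began; what a row does not reach only later rows make up. A row lasts 1/12 s, in which the tool goes at most 41.7 mm and 7.16 degrees, less where a joint would pass 70% of its speed; a pose out of reach is approached as far as the arm can. A call with a gripper value outside its range is refused whole. The fingers move at their own pace and stop on an object; FORCE is the grip in N (left out, the last holds). Time passes only in rows, so rows that repeat a pose let the fingers close. It gives the time, the measured TCP pose, the force, the opening and the grip force at its end, in the units of the state.
- status.sense(): the state, without advancing time (a new reading comes with each control period).
- eyes.get_image(name): name is "scene" or "top" or "wrist"; returns (picture, depth): 420x560x3 uint8, red, green, blue; 420x560 float32, m along the optical axis (not along the pixel's ray), 0 where there is no reading.
- eyes.camera_info(name): a dict with "fovy" (degrees; the focal length in pixels is half the picture's height over the tangent of half this angle, whatever the lens; pixels are square), "cx", "cy" (the principal point, pixels), "position" and "rotation" of the camera in the world; the wrist camera has in their place "T_tool_cam" (4x4, takes a point from camera to tool coordinates, whose origin is the TCP and whose axes are the flange's). Camera axes: x right, y down, z forward; pixel columns grow to the right and rows downward; lengths in m; the calibration is good to about 2 mm. The wrist camera is an equidistant fisheye: a pixel r from the principal point sees the ray r / f radians off the axis. A picture is of the moment at which its call begins: read the wrist's pose just before it. camera_info takes no time and is no camera call.
- robot.sign_off(): hands the job in; it is judged then, once.
Trained networks look in the newest picture that a camera, given by its name, has taken for a name from the list of things; names that differ only in an ending like _2 or _b are one class to them, and where a whole thing is asked for, a point or a joint stands for the part that bears it (a point fixed in the world has none). Each returns a list of dicts, best first, with "confidence" (0 to 1); they miss things now and then, are a little off and sometimes report something else, mostly with a low value. They report only what shows in the picture. A call takes as long as a camera call. They do not tell look-alikes from the thing itself.
- models.look_for(camera, thing): "position" ([x, y, z] in m, in world coordinates, good to about 4 mm: the middle of the surface that is visible of it).
- models.pinpoint(camera, thing): "position" ([x, y, z] in m, in world coordinates, good to about 4 mm: a listed point, or the origin of a listed thing).
The state is a dict: "t": time; "joints": joint angles; "joint_vel": joint speeds; "joint_torque": joint torques, N m; "tcp_pos": TCP position; "ee_rot": TCP orientation; "force": force on the tool from outside, world axes, zero at the start; "ft_torque": the same for the moment, N m; "width": finger opening in m; "gripper_force": force on a finger pad.
Only numpy, scipy, OpenCV 4.12 (cv2) and the standard library are available. Lean on these libraries where they do the work, as an engineer would, in place of code of your own. Each camera call takes 0.05 s, during which the arm holds its last target. There are 200 camera calls.

TASK

Use the scraper block to push every loose offcut along the dock's slot and right out of its open far end, never touching the offcuts with the gripper, and stand the scraper back on the bench clear of the dock. Put each brass hub that is there on a shaft of its own on the carrier and turn it until its tabs drop into the keyways and it sits down on the seat. Only when the slot is clear and all the hubs are seated, slide the loaded carrier into the dock, fully home against its stops, and leave the tape measure, screwdriver and tin where they are.

Things in the scene. Friction and masses are not known exactly. Their poses are not given: they have to be found in the camera images.
- dock: Low aluminium dock fixed to the bench: two rails along dock y, 175 mm long, 104 mm apart inside, 124 mm over the outside, 16 mm high. A lip on each overhangs the slot by 10 mm, from 11 to 16 mm up, leaving 84 mm clear between the lips. Origin: bench level, midway between and along the rails. Dock +y is the way in. The slot's floor is level with the bench.
- dock_mouth (a point): Middle of the slot's open mouth at bench level (dock y -87.5 mm); axes as the dock's. Flared guides 16 mm high lead into it from dock y -118 mm, where they are about 130 mm apart.
- dock_stop (a point): Far end of the slot at bench level (dock y +80 mm), on its centre line: in each corner a stop block 11 mm high with its face here and its back at dock y +90 mm; the 84 mm between the two stops is open, so offcuts can leave there. Axes as the dock's.
- carrier: Loose grey plate 100 mm (its x) by 205 mm (its y) by 8 mm, 0.4 to 0.8 kg, lying on the bench with its leading edge (+y) towards the dock mouth. Origin: centre of its underside. Three keyed stub shafts stand on it in a row at y +76, +14 and -48 mm. Home in the dock, its leading edge is against the stops: its origin is then at dock y -22.5 mm.
- pull_block (a point): Centre of the top of the carrier's black pull block, 24 mm (carrier x) by 20 mm (y), at the rear end of the carrier (y -88 mm), 53 mm above the carrier's underside; it can be gripped down to 20 mm above the underside. It stays outside the mouth when the carrier is home.
- seat0 (a point): Centre of the seat of the front shaft (carrier y +76 mm): top of a 48 mm flange, 11 mm above the carrier's underside. All shafts alike: above the seat a keyed part, 28 mm diameter, 16 mm high, with a keyway 10 mm wide, open at the top, on either side, facing each other across the shaft; then a plain pilot, 16 mm diameter, tapered tip, to 42 mm above the seat.
- seat1 (a point): As seat0, for the middle shaft (carrier y +14 mm). On every shaft the line through its two keyways lies at its own angle, anywhere within 0.6 rad (35 degrees) either side of the carrier's y axis; the angle is not reported: look, or feel it by turning the hub. The shafts are stiff to turn (0.4 N m).
- seat2 (a point): As seat0, for the rear shaft (carrier y -48 mm). The axes at the seats are the carrier's.
- hub0: Keyed brass hub lying flat on the bench (may be absent): octagonal ring 44 mm across flats, 22 mm high, 0.12 kg, the same either way up; bore 33 mm, with two inner tabs, 7 mm wide, full height, facing each other on the hub's y axis, tips 19 mm apart. Two of its flats face hub +x and -x. Origin: centre of the ring, 11 mm above its underside.
- hub1: Like hub0 (may be absent). Put over a shaft, a hub slips down the pilot until its tabs catch on the keyed part (origin then 38 mm above the carrier's underside); when turned so that the tabs stand over the keyways (within about 0.1 rad), it drops 16 mm by its own weight onto the seat (origin 22 mm above the carrier's underside).
- hub2: Like hub0 (may be absent).
- scraper: Scraper block standing on the bench behind the far end of the dock: grey foot 76 mm (its x) by 44 mm (its y) by 16 mm high, with an upright wooden grip on its middle, 32 mm (x) by 16 mm (y), that reaches 67 mm above the bench. Origin: centre of its underside. 0.2 kg, most of it in the foot.
- offcut0: Loose steel offcut, 18 x 12 x 9 mm, on the floor of the dock's slot (may be absent). Origin: centre of its underside.
- offcut1: Loose steel offcut, 14 x 14 x 10 mm, on the floor of the dock's slot (may be absent). Origin: centre of its underside.
- offcut2: Loose steel offcut, 22 x 11 x 9 mm, on the floor of the dock's slot (may be absent). Origin: centre of its underside.
- tape_measure: Yellow tape measure, 38 x 80 x 62 mm, a bystander near the robot's edge of the bench. Origin: centre of its underside.
- screwdriver: Red screwdriver 196 mm long, 27 mm thick, lying along the robot's edge of the bench, a bystander. Origin: underside, middle.
- parts_tin: Round white tin, 73 mm across, 32 mm high, a bystander beyond the far end of the dock. Origin: centre of its underside.
Not all that is in view belongs to the job. Leave any green look-alike of the hub1 alone.

How it is judged:
By the outcome, as a careful person would: the job done as asked, in the order asked, and still so for the second after the job is handed in, with the robot touching nothing.
Of hub0, hub1, hub2 only 2 to 3 are there at a start; the rules pass over those that are not, and their reading is None.
Of offcut0, offcut1, offcut2 only 2 to 3 are there at a start; the rules pass over those that are not, and their reading is None.
At some moment in a run one of hub0, hub1, hub2, scraper may be knocked a few centimetres aside while the robot is not near it.
Once in a run the grip may slacken for a moment while it holds something.
It also fails if it takes over 192 s, if anything falls off the work surface, if the arm or the gripper's body presses on something with over 40 N, if the wrist force passes 120 N, or if a joint passes its speed limit or range.

## Working session

There is one attempt and no reset: what is moved stays moved. The work goes in short steps, Python scripts to look and compute and a shell command to move; the robot and the scene stay as the last step left them, time stands still between calls to the robot, and variables do not carry over. Pictures are saved under pics/ and viewed, at most 14 in all, crops included, and the job is handed in when it is done.

```bash
ls; mkdir -p pics; cat > h.py <<'E'
import numpy as np, cv2
from plant import status, eyes, robot, models
def snap(cam,name):
    im,d=eyes.get_image(cam); cv2.imwrite(f'pics/{name}.png',cv2.cvtColor(im,cv2.COLOR_RGB2BGR)); np.save(f'pics/{name}.npy',d); return im,d
def world(cam,u,v,d):
    c=eyes.camera_info(cam); f=210/np.tan(np.radians(c['fovy'])/2)
    p=np.array([(u-c['cx'])*d/f,(v-c['cy'])*d/f,d]); return np.array(c['rotation'])@p+np.array(c['position'])
E
python3 - <<'E'
from h import *
s=status.sense(); print(s['t'],s['tcp_pos'],s['ee_rot'],s['width'])
for c in('top','scene'):
    snap(c,c+'0'); print(c,eyes.camera_info(c))
    for n in ['dock','dock_mouth','dock_stop','carrier','pull_block','seat0','seat1','seat2','hub0','scraper','offcut0','offcut1','offcut2','parts_tin','tape_measure','screwdriver']:
        if c=='scene' and n not in('hub0','dock_mouth','pull_block'): continue
        print(n,[(np.round(r['position'],3).tolist(),round(r['confidence'],2)) for r in models.pinpoint(c,n)][:5])
E
```

```text
pics
0.0 [0.18246784 0.62315684 0.2442418 ] [-1.90324494e-04  1.41903052e-01  9.89880069e-01 -9.67810033e-04] 0.0858800291080295
top {'fovy': 49.29891968498779, 'cx': 280.88416183497156, 'cy': 206.6725995672576, 'position': array([0.26623818, 0.10931298, 1.28077951]), 'rotation': array([ 0.05857254, -0.69806872,  0.71066188, -0.06503081])}
dock [([0.506, 0.242, -0.0], 0.75), ([0.482, 0.036, 0.008], 0.52), ([0.417, -0.337, 0.015], 0.23)]
dock_mouth [([0.508, 0.159, 0.002], 0.78)]
dock_stop [([0.501, 0.322, 0.0], 0.7)]
carrier [([0.417, -0.335, 0.014], 0.71), ([0.483, -0.034, 0.004], 0.65)]
pull_block [([0.477, -0.126, 0.052], 0.97)]
seat0 [([0.484, 0.039, 0.012], 0.95), ([0.485, -0.026, 0.009], 0.7)]
seat1 [([0.484, 0.039, 0.012], 0.95), ([0.485, -0.026, 0.009], 0.7)]
seat2 [([0.484, 0.039, 0.012], 0.95), ([0.485, -0.026, 0.009], 0.7)]
hub0 [([0.499, -0.293, 0.011], 0.64), ([0.416, -0.337, 0.014], 0.62), ([0.442, -0.207, 0.014], 0.57), ([0.547, -0.219, 0.012], 0.49)]
scraper [([0.593, 0.371, 0.003], 0.85), ([0.504, 0.286, 0.001], 0.69)]
offcut0 [([0.488, 0.214, -0.002], 0.44), ([0.503
[... 226 characters left out ...]
.43), ([0.525, 0.251, -0.004], 0.39)]
parts_tin [([0.455, 0.509, -0.001], 0.69), ([0.481, -0.027, 0.012], 0.44)]
tape_measure [([0.37, -0.111, -0.002], 0.6)]
screwdriver [([0.37, 0.041, 0.002], 0.76)]
scene {'fovy': 56.93769516765945, 'cx': 278.0934883004463, 'cy': 211.97840752646098, 'position': array([-0.03467341, -0.49469639,  0.72289226]), 'rotation': array([-0.39742599,  0.84463521, -0.32376514,  0.15433752])}
dock_mouth [([0.483, 0.04, 0.012], 0.73), ([0.51, 0.152, -0.003], 0.63), ([0.447, -0.211, 0.012], 0.25)]
pull_block [([0.478, -0.122, 0.054], 0.95)]
hub0 [([0.542, -0.218, 0.012], 0.77), ([0.414, -0.336, 0.012], 0.72), ([0.499, -0.297, 0.009], 0.64), ([0.446, -0.209, 0.01], 0.56)]
```

```bash
python3 - <<'E'
import cv2
a=cv2.imread('pics/top0.png'); cv2.imwrite('pics/top0b.png',cv2.resize(a,None,fx=1.42,fy=1.42,interpolation=cv2.INTER_CUBIC))
E
```

```text
(no output)
```

View pics/top0b.png

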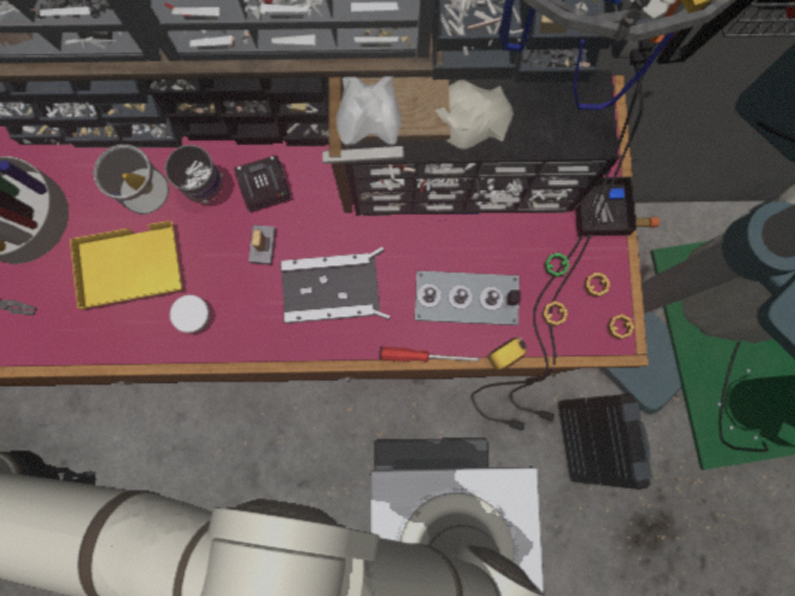

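View pics/scene0.png

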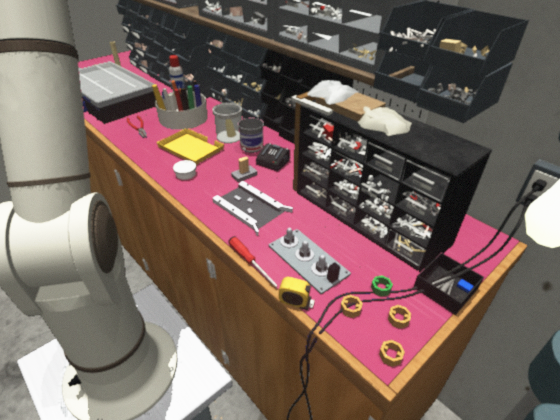

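The top view (1.42x) shows the dock at about (330,288) with three offcuts, its mouth to the right, and the carrier at (467,297). Brass hubs are at (597,284), (555,314) and (621,327), the green look-alike is at (557,264), and the scraper is at (260,245). The scene view agrees. I'll move over the dock and scraper next.

```bash
python3 -m inch '{"steps":[[0,0,4,0.03,-0.025,0.01,1],[0,0,8,0.06,-0.05,0.02,1],[0,0,12,0.09,-0.075,0.03,1],[0,0,16,0.12,-0.1,0.04,1],[0,0,16,0.15,-0.125,0.05,1],[0,0,16,0.18,-0.15,0.05,1],[0,0,16,0.21,-0.175,0.05,1],[0,0,16,0.24,-0.2,0.05,1]]}' 
python3 -m inch '{"steps":[[0,0,0,0.03,-0.025,0,1],[0,0,0,0.06,-0.05,0,1],[0,0,0,0.09,-0.075,0,1],[0,0,0,0.12,-0.1,0,1],[0,0,0,0.12,-0.1,0,1],[0,0,0,0.12,-0.1,0,1]]}'
cat >> h.py <<'E'
from scipy.spatial.transform import Rotation as R
def tool():
    s=status.sense(); q=np.array(s['ee_rot']); return R.from_quat(np.r_[q[1:],q[0]]).as_matrix(), np.array(s['tcp_pos'])
def wsnap(name):
    Rt,p=tool(); im,d=snap('wrist',name); c=eyes.camera_info('wrist'); T=np.array(c['T_tool_cam'])
    f=210/np.tan(np.radians(c['fovy'])/2); np.savez(f'pics/{name}.npz',R=Rt,p=p,T=T,f=f,c=[c['cx'],c['cy']],d=d,im=im); return im,d
def cloud(name):
    z=np.load(f'pics/{name}.npz'); d=z['d']; v,u=np.mgrid[:420,:560]; du,dv=u-z['c'][0],v-z['c'][1]; r=np.hypot(du,dv)+1e-9; th=r/z['f']
    k=np.tan(th)/r; P=np.stack([du*k*d,dv*k*d,d],-1)@z['T'][:3,:3].T+z['T'][:3,3]; return P@z['R'].T+z['p'], z['im']
def ortho(name,x0,x1,y0,y1,h,res=0.001,out=None):
    """plan view of plane z=h: rows = x descending, columns = y descending (like top camera)"""
    z=np.load(f'pics/{name}.npz'); X,Y=np.meshgrid(np.arange(x1,x0,-res),np.arange(y1,y0,-res),indexing='ij')
    P=np.stack([X,Y,np.full_like(X,h)],-1); C=((P-z['p'])@z['R']-z['T'][:3,3])@z['T'][:3,:3]
    rr=np.hypot(C[...,0],C[...,1])+1e-9; k=np.arctan2(rr,C[...,2])*z['f']/rr
    o=cv2.remap(z['im'],(C[...,0]*k+z['c'][0]).astype('f4'),(C[...,1]*k+z['c'][1]).astype('f4'),cv2.INTER_CUBIC)
    if out: cv2.imwrite(f'pics/{out}.png',cv2.cvtColor(o,cv2.COLOR_RGB2BGR))
    return o
E
python3 - <<'E'
from h import *
im,d=wsnap('w1'); z=np.load('pics/w1.npz'); print(z['T'],z['f'],z['p'],(d>0).mean())
for n in ['dock','dock_mouth','dock_stop','scraper','offcut0']:
    print(n,[(np.round(r['position'],3).tolist(),round(r['confidence'],2)) for r in models.pinpoint('wrist',n)][:4])
E
```

```text
t: 1.72
tcp_pos: [0.424, 0.4224, 0.2959]
ee_rot: [0.0, 0.003, 1.0, 0.0]
force: [1.0, 0.1, -0.4]
width: 0.0853
gripper_force: 0.0
t: 2.22
tcp_pos: [0.5452, 0.3203, 0.2948]
ee_rot: [0.0, 0.006, 1.0, -0.001]
force: [-1.6, 0.8, 0.5]
width: 0.0852
gripper_force: 0.0
[[-4.67653393e-05 -9.53445707e-01 -3.01564723e-01  7.81659623e-02]
 [ 9.99999998e-01 -3.10933267e-05 -5.67690419e-05 -7.66683518e-04]
 [ 4.47495488e-05 -3.01564725e-01  9.53445706e-01 -1.28702276e-01]
 [ 0.00000000e+00  0.00000000e+00  0.00000000e+00  1.00000000e+00]] 325.19226210127806 [0.54522122 0.32034593 0.2948114 ] 0.9956887755102041
dock [([0.366, 0.044, -0.004], 0.6), ([0.51, 0.246, 0.003], 0.58)]
dock_mouth [([0.513, 0.156, 0.002], 0.96), ([0.484, -0.035, -0.004], 0.46)]
dock_stop [([0.496, 0.322, -0.002], 0.97), ([0.372, -0.112, -0.004], 0.65), ([0.493, 0.036, 0.014], 0.38), ([0.483, -0.027, 0.018], 0.26)]
scraper [([0.597, 0.376, 0.001], 0.84)]
offcut0 [([0.504, 0.283, 0.005], 0.72), ([0.526, 0.251, -0.002], 0.65), ([0.507, 0.245, 0.002], 0.58), ([0.49, 0.21, 0.001], 0.47)]
```

View pics/w1.png

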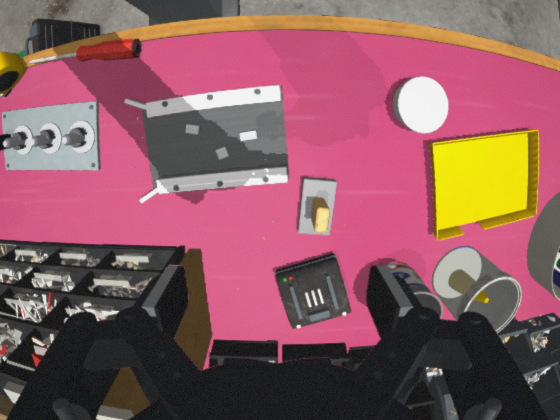

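The wrist view shows the dock at (215,140) with three offcuts at (192,129), (248,136) and (222,154). The scraper is at (318,208), and part of the carrier shows on the left. Next I'll fit poses from the depth cloud.

```bash
cat >> h.py <<'E'
def rect(P,m):
    q=P[m][:,:2].astype('f4')*1000; (c,s,a)=cv2.minAreaRect(q); return np.round(c,1),np.round(s,1),round(a,1),int(m.sum()),np.round(np.median(P[m][:,2]),4)
def big(P,m):
    n,l,st,_=cv2.connectedComponentsWithStats(m.astype('u1')); return l==1+np.argmax(st[1:,4])
E
python3 - <<'E'
from h import *
P,im=cloud('w1'); x,y,z=np.moveaxis(P,-1,0); im=im.astype(int)
pink=(im[...,0]-im[...,1]>60)
print('bench z',np.median(z[pink&(abs(x-.5)<.1)&(abs(y-.3)<.2)]))
near=(abs(x-.595)<.07)&(abs(y-.373)<.055)
print('foot',rect(P,big(P,near&(z>.010)&(z<.021)&~pink)))
print('grip',rect(P,near&(z>.060)&(z<.075)), 'maxz',z[near].max())
rl=(z>.012)&(z<.022)&(y>.12)&(y<.36)&(im.min(-1)>150)
for nm,m in (('lo',rl&(x<.49)&(x>.42)),('hi',rl&(x>.53)&(x<.59))):
    m=big(P,m); print(nm,rect(P,m))
    q=P[m]; ys=q[:,1]; k=(ys>.18)&(ys<.31); print(np.degrees(np.arctan(np.polyfit(ys[k],q[k,0],1))),np.polyfit(ys[k],q[k,0],1), ys.min(),ys.max())
o=(abs(x-.505)<.04)&(y>.17)&(y<.33)&(z>.005)&(z<.02)
n,l,st,c=cv2.connectedComponentsWithStats(o.astype('u1'))
for i in range(1,n):
    if st[i,4]>30: print('off',rect(P,l==i))
o=ortho('w1',.40,.66,.12,.44,.016,.0005,'o1')
E
```

```text
bench z 0.000123853446477723
foot (array([594.7, 371. ]), array([44.8, 75.7]), 85.4, 1305, np.float64(0.0161))
grip (array([594.4, 371.2]), array([16.5, 32.9]), 85.3, 355, np.float64(0.0663)) maxz 0.39134715124062125
lo (array([452.5, 222.3]), array([ 25.7, 203.7]), 1.8, 2050, np.float64(0.0161))
[-3.83149412 25.09504104] [-0.06697205  0.46832869] 0.12014415808914541 0.3241890664513653
hi (array([558.5, 228.8]), array([ 26.9, 206.3]), 6.7, 1880, np.float64(0.0162))
[-3.79878345 29.76566503] [-0.0663986   0.57190986] 0.1275892889948785 0.33216647969470936
off (array([488.3, 210.1]), array([18.3, 12.6]), 78.8, 128, np.float64(0.009))
off (array([499.6, 282.9]), array([11.6, 22.4]), 8.1, 161, np.float64(0.009))
off (array([520.8, 248.4]), array([13.2, 12.9]), 22.1, 107, np.float64(0.0099))
off (array([544.2, 297. ]), array([ 4.1, 65.9]), 4.0, 135, np.float64(0.0159))
```

View pics/o1.png

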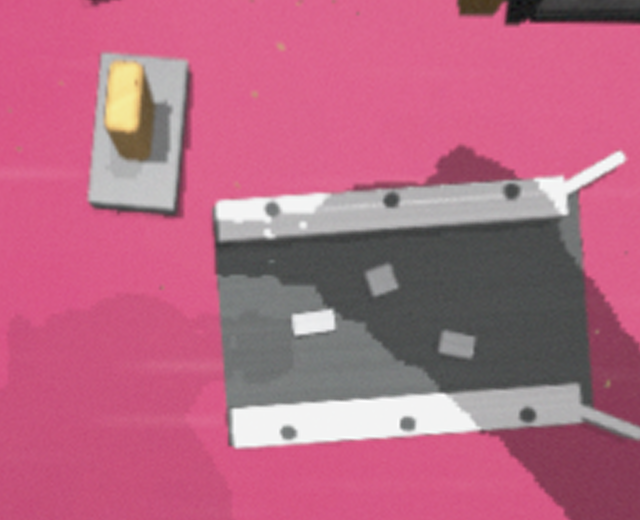

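```bash
python3 -m inch '{"steps":[[0,0,-4,0.02,0.02,-0.03,1],[0,0,-4,0.04,0.04,-0.06,1],[0,0,-4,0.049,0.051,-0.10,1],[0,0,-4,0.049,0.051,-0.14,1],[0,0,-4,0.049,0.051,-0.18,1],[0,0,-4,0.049,0.051,-0.215,1],[0,0,-4,0.049,0.051,-0.235,1],[0,0,-4,0.049,0.051,-0.257,1]]}' 60
python3 -m inch '{"steps":[[0,0,0,0,0,0,1],[0,0,0,0,0,0,0.1],[0,0,0,0,0,0,0.1],[0,0,0,0,0,0,0.1],[0,0,0,0,0,0,0.1],[0,0,0,0,0,0,0.1],[0,0,0,0,0,0,0.1]]}' 60
```

```text
t: 3.18
tcp_pos: [0.5898, 0.3755, 0.036]
ee_rot: [-0.001, 0.037, 0.999, -0.0]
force: [0.4, 0.0, 0.6]
width: 0.0856
gripper_force: 0.0
t: 3.77
tcp_pos: [0.5925, 0.375, 0.0399]
ee_rot: [0.001, 0.038, 0.999, 0.0]
force: [0.9, 0.4, -0.0]
width: 0.0154
gripper_force: 58.3
```

```bash
python3 -m inch '{"steps":[[0,0,0,0,0,0.02,0.1],[0,0,0,0,0,0.04,0.1],[0,0,3,-0.02,-0.03,0.06,0.1],[0,0,6,-0.03,-0.06,0.06,0.1],[0,0,8.2,-0.045,-0.09,0.06,0.1],[0,0,8.2,-0.06,-0.12,0.06,0.1],[0,0,8.2,-0.07,-0.15,0.06,0.1],[0,0,8.2,-0.08,-0.18,0.06,0.1]]}'
python3 -m inch '{"steps":[[0,0,0,-0.006,-0.022,0,0.1],[0,0,0,-0.006,-0.022,0,0.1],[0,0,0,-0.006,-0.022,0,0.1],[0,0,0,-0.006,-0.022,-0.03,0.1],[0,0,0,-0.006,-0.022,-0.03,0.1],[0,0,0,-0.006,-0.022,-0.03,0.1]]}'
python3 - <<'E'
from h import *
wsnap('w2'); P,im=cloud('w2'); x,y,z=np.moveaxis(P,-1,0); p=tool()[1]; print(p)
m=(abs(x-p[0])<.05)&(abs(y-p[1])<.04)&(z>.03)&(z<.055)&(im.max(-1).astype(int)-im.min(-1)<40)
print(rect(P,big(P,m)))
for c0,a in (('lo',-.052),('hi',.052)):
    L=.5201-.0667*y+a; m=(abs(x-L)<.02)&(z>.012)&(z<.02)&(y>.15)&(y<.33); print(c0,rect(P,big(P,m)))
ortho('w2',.40,.62,.08,.36,.016,.0005,'o2')
E
```

```text
t: 4.43
tcp_pos: [0.5105, 0.1933, 0.0986]
ee_rot: [0.0, -0.034, 0.999, -0.0]
force: [0.7, 0.2, -1.6]
width: 0.0153
gripper_force: 59.4
t: 4.93
tcp_pos: [0.5044, 0.1738, 0.0674]
ee_rot: [-0.002, -0.035, 0.999, -0.0]
force: [0.2, -0.1, -1.7]
width: 0.0151
gripper_force: 59.2
[0.50528902 0.17409601 0.06832879]
(array([486.8, 171.9]), array([37., 44.]), 3.9, 5244, np.float64(0.0437))
lo (array([452.2, 237.3]), array([ 20.8, 175.3]), 4.2, 8923, np.float64(0.0161))
hi (array([552.1, 290.5]), array([21.3, 80.1]), 4.4, 1802, np.float64(0.0161))
```

View pics/w2.png

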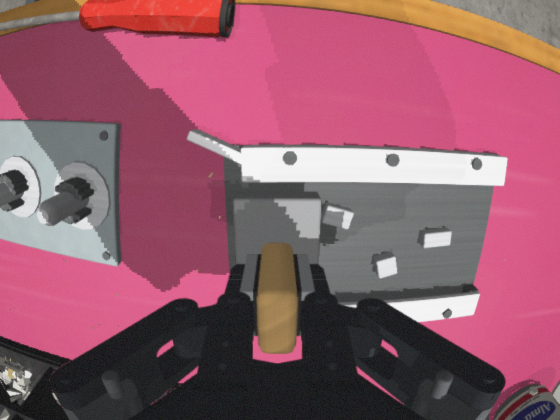

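The scraper is over the mouth end, about 2.5 mm left of the centre line, with the offcuts ahead of it at (338,215), (385,265) and (435,238). I'll correct that, lower it and push.

```bash
python3 -m inch '{"steps":[[0,0,0.2,0.0025,-0.003,0,0.1],[0,0,0.2,0.0025,-0.003,0,0.1],[0,0,0.2,0.0025,-0.003,-0.01,0.1],[0,0,0.2,0.0025,-0.003,-0.02,0.1],[0,0,0.2,0.0025,-0.003,-0.027,0.1],[0,0,0.2,0.0025,-0.003,-0.027,0.1]]}' 70
python3 -m inch '{"steps":[[0,0,0,-0.0008,0.012,0,0.1],[0,0,0,-0.0017,0.024,0,0.1],[0,0,0,-0.0025,0.036,0,0.1],[0,0,0,-0.0034,0.048,0,0.1],[0,0,0,-0.0042,0.06,0,0.1],[0,0,0,-0.005,0.072,0,0.1],[0,0,0,-0.0059,0.084,0,0.1],[0,0,0,-0.0067,0.096,0,0.1]]}'
python3 -c "
from h import *
s=status.sense();print(s['force'],s['ft_torque'],s['tcp_pos'])"
```

```text
t: 5.48
tcp_pos: [0.5073, 0.1696, 0.0398]
ee_rot: [-0.001, -0.036, 0.999, -0.0]
force: [0.1, -0.6, -2.0]
width: 0.0152
gripper_force: 69.3
t: 6.15
tcp_pos: [0.5011, 0.2672, 0.0413]
ee_rot: [-0.0, -0.036, 0.999, -0.0]
force: [0.4, 0.0, -1.9]
width: 0.0152
gripper_force: 69.3
[ 0.37751705  0.01377713 -1.90683035] [-0.09072342 -0.01839853 -0.02643903] [0.50113937 0.267242   0.04133325]
```

```bash
python3 -m inch '{"steps":[[0,0,0,-0.0008,0.012,0,0.1],[0,0,0,-0.0017,0.024,0,0.1],[0,0,0,-0.0025,0.036,0,0.1],[0,0,0,-0.0034,0.048,0,0.1],[0,0,0,-0.0042,0.06,0,0.1],[0,0,0,-0.005,0.072,0,0.1],[0,0,0,-0.0059,0.085,0,0.1],[0,0,0,-0.0059,0.085,0,0.1]]}'
python3 -m inch '{"steps":[[0,0,0,0,0,0,0.1],[0,0,0,0,-0.005,0.025,0.1],[0,0,0,0,-0.005,0.06,0.1],[0,0,-3,0.03,-0.005,0.08,0.1],[0,0,-5,0.06,0,0.08,0.1],[0,0,-8,0.09,0.02,0.08,0.1],[0,0,-8,0.105,0.03,0.08,0.1],[0,0,-8,0.105,0.03,0.08,0.1]]}'
python3 - <<'E'
from h import *
wsnap('w3'); print(tool()[1], status.sense()['force'])
P,im=cloud('w3'); x,y,z=np.moveaxis(P,-1,0); 
m=(z>.006)&(z<.0125)&(x>.44)&(x<.56)&(y>.14)&(y<.47)&(im.max(-1).astype(int)-im.min(-1)<40)
n,l,st,c=cv2.connectedComponentsWithStats(m.astype('u1'))
for i in range(1,n):
    if st[i,4]>40: print('off',rect(P,l==i))
E
```

```text
t: 6.82
tcp_pos: [0.4946, 0.3555, 0.0417]
ee_rot: [0.0, -0.037, 0.999, 0.002]
force: [-0.3, 1.0, -1.6]
width: 0.0152
gripper_force: 69.3
t: 7.48
tcp_pos: [0.6044, 0.3811, 0.1215]
ee_rot: [0.002, 0.036, 0.999, 0.001]
force: [1.0, 0.8, -1.3]
width: 0.0153
gripper_force: 69.3
[0.60197978 0.38022694 0.12077433] [-0.41219773 -0.7424588  -2.9558858 ]
off (array([449.6, 325. ]), array([ 8.2, 17.6]), 70.1, 121, np.float64(0.0101))
off (array([479.8, 385.3]), array([12.1, 17.8]), 5.1, 379, np.float64(0.0089))
off (array([495.8, 388.3]), array([11.1, 22. ]), 3.2, 439, np.float64(0.009))
off (array([509.7, 385.4]), array([13.9, 13.9]), 3.6, 352, np.float64(0.0101))
off (array([549. , 332.8]), array([19.8,  4.4]), 8.4, 134, np.float64(0.0103))
```

View pics/w3.png

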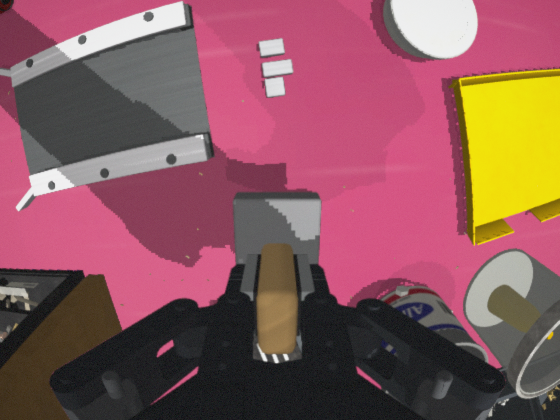

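The three offcuts now lie outside the far end at (272,47), (278,67) and (274,87), and the slot is empty. I'll stand the scraper down here and go to look at the carrier.

```bash
python3 -m inch '{"steps":[[0,0,0,0,0,-0.03,0.1],[0,0,0,0,0,-0.06,0.1],[0,0,0,0,0,-0.075,0.1],[0,0,0,0,0,-0.081,0.1],[0,0,0,0,0,-0.081,0.1],[0,0,0,0,0,-0.081,0.5],[0,0,0,0,0,-0.081,0.5],[0,0,0,0,0,-0.081,0.5]]}'
python3 -m inch '{"steps":[[0,0,0,0,0,0.03,0.7],[0,0,0,0,0,0.06,0.8],[0,0,0,0,0,0.1,0.8],[0,0,0,-0.01,-0.04,0.12,0.8],[0,0,0,-0.02,-0.08,0.13,0.8],[0,0,0,-0.03,-0.12,0.13,0.8],[0,0,0,-0.04,-0.16,0.13,0.8],[0,0,0,-0.05,-0.20,0.13,0.8]]}'
python3 -m inch '{"steps":[[0,0,2,-0.003,-0.03,0,0.8],[0,0,4,-0.006,-0.06,0,0.8],[0,0,4,-0.01,-0.10,0,0.8],[0,0,4,-0.013,-0.14,-0.01,0.8],[0,0,4,-0.013,-0.18,-0.02,0.8],[0,0,4,-0.013,-0.205,-0.02,0.8],[0,0,4,-0.013,-0.205,-0.02,0.8],[0,0,4,-0.013,-0.205,-0.02,0.8]]}'
python3 - <<'E'
from h import *
wsnap('w4'); print(tool()[1])
P,im=cloud('w4'); x,y,z=np.moveaxis(P,-1,0)
g=(im.max(-1).astype(int)-im.min(-1)<50)
m=(z>.0055)&(z<.0095)&(x>.41)&(x<.57)&(y>-.17)&(y<.10)&g
print('plate',rect(P,big(P,m)))
for y0 in(.04,-.026,-.088):
    m=(abs(x-.484)<.02)&(abs(y-y0)<.02)&(z>.046)&(z<.056); print('pilot',rect(P,m), P[m].mean(0) if m.any() else '')
m=(abs(x-.48)<.03)&(y<-.10)&(y>-.15)&(z>.049)&(z<.058);print('pull',rect(P,m))
ortho('w4',.42,.55,-.15,.09,.027,.0004,'o4')
E
```

```text
t: 8.2
tcp_pos: [0.6008, 0.3809, 0.0411]
ee_rot: [0.0, 0.034, 0.999, 0.0]
force: [-0.0, -0.0, 0.3]
width: 0.0428
gripper_force: 0.0
t: 8.87
tcp_pos: [0.551, 0.1825, 0.1714]
ee_rot: [0.001, 0.034, 0.999, 0.0]
force: [1.1, -0.3, 0.0]
width: 0.0686
gripper_force: 0.0
t: 9.53
tcp_pos: [0.5384, -0.0232, 0.1506]
ee_rot: [0.0, 0.002, 1.0, -0.0]
force: [1.3, 1.2, 0.2]
width: 0.0682
gripper_force: 0.0
[ 0.53861132 -0.02095592  0.15081239]
plate (array([480.2, -37.6]), array([205.3, 100.2]), 86.2, 18281, np.float64(0.0081))
pilot (array([485. ,  37.6]), array([14.9, 15.1]), 3.0, 335, np.float64(0.0511)) [0.48464341 0.03693792 0.05083637]
pilot (array([480.7, -23.5]), array([15.3, 14.7]), 12.0, 365, np.float64(0.0513)) [ 0.48054054 -0.02362791  0.05094795]
pilot (array([477.2, -85.2]), array([15. , 15.4]), 20.7, 351, np.float64(0.0512)) [ 0.47670762 -0.08432634  0.05083837]
pull (array([ 474.2, -124.7]), array([20.4, 23.9]), 88.1, 763, np.float64(0.0528))
```

View pics/o4.png

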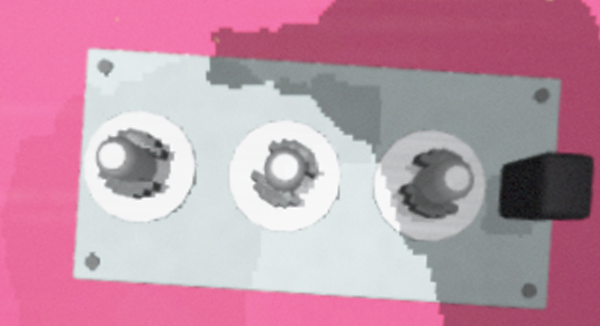

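The plan view shows the plate, the pilots at (112,157), (285,167) and (458,178), the keyed parts, and the pull block at (545,187). I'll take a view straight above each shaft for the keyway angles, then one over the hubs.

```bash
cat >> h.py <<'E'
def keyang(names,cx,cy,zt=.027,yaw=-3.8):
    """angle (deg, rel. carrier y... as world direction angle) of keyway line: best-fit of high/low annulus pts"""
    Q=np.concatenate([cloud(n)[0].reshape(-1,3) for n in names]); dx,dy=Q[:,0]-cx,Q[:,1]-cy; r=np.hypot(dx,dy)
    k=(r>9.0e-3)&(r<13.3e-3)&(Q[:,2]>.008)&(Q[:,2]<zt+.003); dx,dy,hi=dx[k],dy[k],Q[k,2]>zt-.004
    best=[]
    for a in np.arange(40,141,0.5):
        c,s=np.cos(np.radians(a)),np.sin(np.radians(a)); perp=abs(-s*dx+c*dy); inn=perp<.005
        best.append(((hi!=inn).mean(),a))
    best.sort(reverse=True); return k.sum(),hi.mean().round(2),best[:4]
E
python3 -m inch '{"steps":[[0,0,0,0,0.02,0,0.8],[0,0,0,0,0.04,0,0.8],[0,0,0,0,0.06,0,0.8],[0,0,0,0,0.06,0,0.8],[0,0,0,0,0.06,0,0.8]]}' >/dev/null
python3 -c "
from h import *
wsnap('k0')"
python3 -m inch '{"steps":[[0,0,0,0,-0.03,0,0.8],[0,0,0,0,-0.06,0,0.8],[0,0,0,0,-0.09,0,0.8],[0,0,0,0,-0.12,0,0.8],[0,0,0,0,-0.12,0,0.8],[0,0,0,0,-0.12,0,0.8]]}' >/dev/null
python3 -c "
from h import *
wsnap('k2')"
python3 -m inch '{"steps":[[0,0,0,0,-0.03,0,0.8],[0,0,0,0,-0.06,0,0.8],[0,0,0,0,-0.09,0,0.8],[0,0,0,0,-0.12,0,0.8],[0,0,0,0,-0.15,0.01,0.8],[0,0,0,0,-0.18,0.02,0.8],[0,0,0,0,-0.18,0.02,0.8],[0,0,0,0,-0.18,0.02,0.8]]}'
python3 - <<'E'
from h import *
wsnap('w5')
for n in (['k0'],['k0','w4']): print(0,n,keyang(n,.485,.0376))
for n in (['w4'],['k0','w4','k2']): print(1,n,keyang(n,.4807,-.0235))
for n in (['k2'],['k2','w4']): print(2,n,keyang(n,.4772,-.0852))
P,im=cloud('w5'); x,y,z=np.moveaxis(P,-1,0); im=im.astype(int)
hsv=cv2.cvtColor(im.astype('u1'),cv2.COLOR_RGB2HSV); 
m=(z>.017)&(z<.026)&(y<-.15)&(x<.6)&(x>.36)
n,l,st,c=cv2.connectedComponentsWithStats(m.astype('u1'))
for i in range(1,n):
    if st[i,4]>150: print(rect(P,l==i), np.median(hsv[l==i],0), im[l==i].mean(0).round())
ortho('w5',.38,.60,-.40,-.15,.022,.0004,'o5')
E
```

```text
t: 11.27
tcp_pos: [0.5388, -0.2621, 0.1709]
ee_rot: [0.001, 0.0, 1.0, -0.0]
force: [0.8, 1.0, -0.2]
width: 0.0682
gripper_force: 0.0
0 ['k0'] (np.int64(412), np.float64(0.69), [(np.float64(0.941747572815534), np.float64(75.5)), (np.float64(0.9393203883495146), np.float64(76.5)), (np.float64(0.9393203883495146), np.float64(76.0)), (np.float64(0.9393203883495146), np.float64(75.0))])
0 ['k0', 'w4'] (np.int64(794), np.float64(0.69), [(np.float64(0.8942065491183879), np.float64(75.5)), (np.float64(0.8942065491183879), np.float64(75.0)), (np.float64(0.8942065491183879), np.float64(74.5)), (np.float64(0.8929471032745592), np.float64(76.5))])
1 ['w4'] (np.int64(431), np.float64(0.69), [(np.float64(0.91415313225058), np.float64(60.0)), (np.float64(0.91415313225058), np.float64(55.5)), (np.float64(0.9118329466357309), np.float64(60.5)), (np.float64(0.9118329466357309), np.float64(59.5))])
1 ['k0', 'w4', 'k2'] (np.int64(1159), np.float64(0.68), [(np.float64(0.8800690250215704), np.float64(56.5)), (np.float64(0.8783433994823123), np.float64(57.0)), (np.float64(0.8766177739430544), np.float64(56
[... 429 characters left out ...]
813664596274), np.float64(65.0)), (np.float64(0.9180124223602485), np.float64(66.5)), (np.float64(0.9180124223602485), np.float64(66.0))])
(array([ 415.9, -336.3]), array([44.4, 44.4]), 60.4, 1154, np.float64(0.022)) [ 20. 169. 209.] [193. 149.  67.]
(array([ 443.9, -208.5]), array([44.4, 43.8]), 24.5, 1141, np.float64(0.0219)) [ 28. 150. 247.] [237. 219.  97.]
(array([ 500.7, -296.2]), array([43.8, 44.9]), 71.2, 1123, np.float64(0.022)) [ 20. 166. 218.] [211. 173.  78.]
(array([ 542.1, -218.6]), array([43.8, 43.9]), 14.7, 1075, np.float64(0.0219)) [ 68. 187. 231.] [ 61. 202.  98.]
(array([ 552. , -567.1]), array([78.1, 29.6]), 13.7, 318, np.float64(0.0214)) [ 20.  16. 105.] [105. 103.  98.]
```

View pics/o5.png

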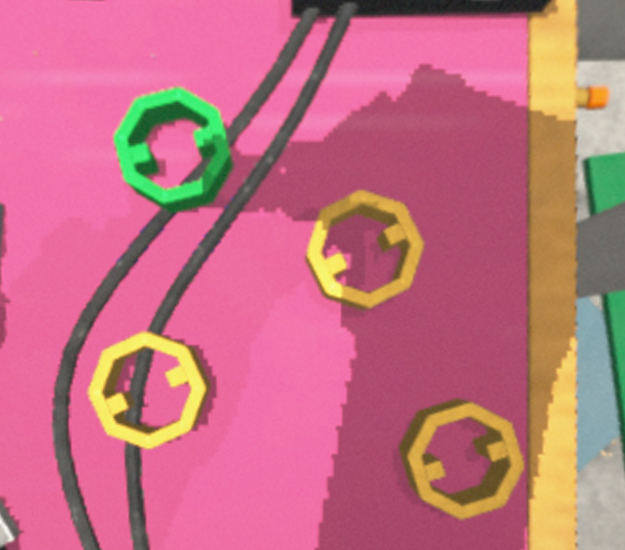

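The plan view shows the three brass hubs at (148,390), (365,250) and (462,460), and the green look-alike at (172,148). I'll fit the tab angles precisely.

```bash
cat >> h.py <<'E'
def tabang(name,cx,cy,zt=.022):
    Q,im=cloud(name); Q=Q.reshape(-1,3); q=Q[np.hypot(Q[:,0]-cx,Q[:,1]-cy)<.028]; t=q[abs(q[:,2]-zt)<.0025]
    from scipy.optimize import minimize
    def cost(p):
        dx,dy=(t[:,0]-p[0])*1e3,(t[:,1]-p[1])*1e3; c,s=np.cos(p[2]),np.sin(p[2]); u,v=c*dx+s*dy,-s*dx+c*dy; r=np.hypot(u,v)
        oct_=np.max([abs(np.cos(k*np.pi/4)*u+np.sin(k*np.pi/4)*v) for k in range(4)],0)
        tab=np.maximum(abs(v)-3.5,9.5-abs(u)); ring=np.maximum(oct_-22,np.minimum(16.5-r,tab)); return np.clip(ring,0,5).sum()
    b=min((minimize(cost,[cx,cy,a],method='Nelder-Mead',options=dict(initial_simplex=np.array([[cx,cy,a],[cx+.001,cy,a],[cx,cy+.001,a],[cx,cy,a+.1]]))) for a in np.radians(np.arange(0,180,15))),key=lambda o:o.fun)
    return np.round(b.x[:2],4),round(np.degrees(b.x[2])%180,1),round(b.fun,1),len(t)
E
python3 - <<'E'
from h import *
for c in((.4439,-.2085),(.5007,-.2962),(.4159,-.3363)): print(tabang('w5',*c))
s=status.sense(); print(s['tcp_pos'],np.round(s['joints'],2))
E
```

```text
(array([ 0.4441, -0.2086]), np.float64(115.1), np.float64(5.3), 1079)
(array([ 0.5007, -0.2958]), np.float64(117.0), np.float64(8.9), 1081)
(array([ 0.416 , -0.3361]), np.float64(107.4), np.float64(11.4), 1084)
[ 0.53878766 -0.25989396  0.17039818] [ 0.55  0.46 -0.19  1.76  0.11  0.93  1.89]
```

```bash
python3 -m inch '{"steps":[[0,0,-5,-0.025,0.013,-0.03,0.75],[0,0,-10,-0.05,0.026,-0.06,0.75],[0,0,-15,-0.075,0.04,-0.09,0.75],[0,0,-20,-0.094,0.052,-0.105,0.75],[0,0,-20,-0.094,0.052,-0.105,0.75],[0,0,-20,-0.094,0.052,-0.105,0.75],[0,0,-20,-0.094,0.052,-0.105,0.75],[0,0,-20,-0.094,0.052,-0.105,0.75]]}' 40
python3 - <<'E'
from h import *
for i in range(3):
    s=status.sense(); print(s['t'],s['tcp_pos'],s['joint_vel'].round(3) if hasattr(s['joint_vel'],'round') else s['joint_vel']); eyes.get_image('wrist')
E
```

```text
t: 11.98
tcp_pos: [0.4466, -0.2086, 0.0663]
ee_rot: [0.002, 0.172, 0.985, -0.0]
force: [-0.2, -0.3, 0.1]
width: 0.0641
gripper_force: 0.0
11.9833 [ 0.44662526 -0.20860793  0.0663283 ] [ 0.012 -0.002  0.006 -0.004  0.    -0.    -0.003]
12.0333 [ 0.44647395 -0.2089734   0.06632878] [ 0.007 -0.     0.005  0.003  0.001  0.001 -0.001]
12.0833 [ 0.4461207  -0.20918541  0.0662097 ] [ 0.008  0.001  0.005  0.009  0.    -0.001  0.   ]
```

```bash
python3 -m inch '{"steps":[[0,0,0,-0.0015,0.001,-0.02,0.75],[0,0,0,-0.0015,0.001,-0.04,0.75],[0,0,0,-0.0015,0.001,-0.05,0.75],[0,0,0,-0.0015,0.001,-0.052,0.75],[0,0,0,-0.0015,0.001,-0.052,0.75],[0,0,0,-0.0015,0.001,-0.052,0.4],[0,0,0,-0.0015,0.001,-0.052,0.4],[0,0,0,-0.0015,0.001,-0.052,0.4]]}' 40
python3 -m inch '{"steps":[[0,0,0,0,0,0,0.4],[0,0,0,0,0,0,0.4],[0,0,0,0,0,0,0.4]]}' 40
python3 -m inch '{"steps":[[0,0,0,0,0,0.02,0.4],[0,0,0,0,0,0.04,0.4],[0,0,0,0,0,0.07,0.4],[0,0,0,0,0,0.07,0.4]]}' 40
```

```text
t: 12.8
tcp_pos: [0.4437, -0.2082, 0.0143]
ee_rot: [0.001, 0.173, 0.985, -0.0]
force: [0.3, 1.0, 3.1]
width: 0.0431
gripper_force: 41.1
t: 13.05
tcp_pos: [0.4437, -0.2083, 0.0143]
ee_rot: [0.001, 0.173, 0.985, -0.0]
force: [-0.3, 1.1, 6.5]
width: 0.0433
gripper_force: 41.6
t: 13.38
tcp_pos: [0.4458, -0.2092, 0.0877]
ee_rot: [0.004, 0.173, 0.985, -0.001]
force: [1.4, 0.4, -1.0]
width: 0.043
gripper_force: 41.3
```

```bash
python3 -m inch '{"steps":[[0,0,-7,0.006,0.02,0,0.4],[0,0,-14,0.012,0.04,0,0.4],[0,0,-21,0.018,0.06,0,0.4],[0,0,-28,0.024,0.08,0,0.4],[0,0,-35,0.03,0.1,0,0.4],[0,0,-42,0.033,0.1235,0,0.4],[0,0,-49,0.033,0.1235,0,0.4],[0,0,-50,0.033,0.1235,0,0.4]]}' 40
python3 -m inch '{"steps":[[0,0,0,0,0,0,0.4],[0,0,0,0,0,0,0.4],[0,0,0,0,0,0,0.4],[0,0,0,0,0,0,0.4],[0,0,0,0,0,0,0.4],[0,0,0,0,0,0,0.4]]}' 40
python3 - <<'E'
from h import *
wsnap('w6'); Rt,p=tool(); print(p, np.degrees(np.arctan2(Rt[1,1],Rt[0,1])))
P,im=cloud('w6');x,y,z=np.moveaxis(P,-1,0)
m=(abs(x-p[0])<.03)&(abs(y-p[1])<.03); print(np.histogram(z[m],bins=np.arange(0,.12,.006)))
zt=np.median(z[m&(z>.08)&(z<.1)]); print(zt); print(tabang('w6',p[0],p[1],zt))
E
```

```text
t: 14.05
tcp_pos: [0.4759, -0.0825, 0.083]
ee_rot: [-0.0, 0.573, 0.819, 0.0]
force: [-0.0, -0.2, -1.7]
width: 0.0429
gripper_force: 41.3
t: 14.55
tcp_pos: [0.4758, -0.0849, 0.0833]
ee_rot: [0.0, 0.573, 0.819, 0.0]
force: [-0.7, 0.7, -1.1]
width: 0.0433
gripper_force: 41.3
[ 0.47575036 -0.08479138  0.08332338] 20.065301200921358
(array([   1, 4493,  235,  138,  345,   63,   15,    5,   22,    1,    0,
        332,  970, 1271, 1627, 3899,  533,  529,  762]), array([0.   , 0.006, 0.012, 0.018, 0.024, 0.03 , 0.036, 0.042, 0.048,
       0.054, 0.06 , 0.066, 0.072, 0.078, 0.084, 0.09 , 0.096, 0.102,
       0.108, 0.114]))
0.09063591118111822
(array([ 0.4749, -0.0863]), np.float64(65.9), np.float64(428.0), 4120)
```

View pics/w6.png

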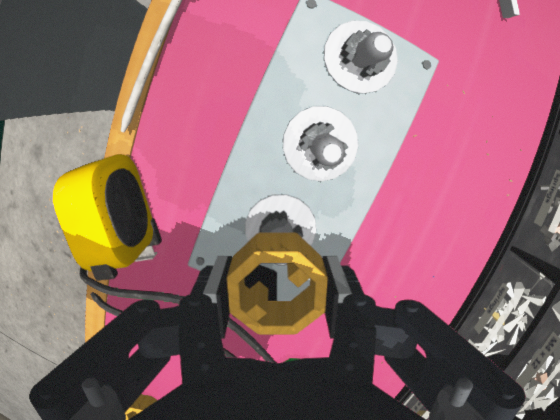

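The hub is held level over seat 2, with its tabs at (262,298) and (298,278) lying along the intended line. I'll refit using brass pixels only.

```bash
sed -i "s/Q,im=cloud(name); Q=Q.reshape(-1,3);/Q,im=cloud(name); h=cv2.cvtColor(im,cv2.COLOR_RGB2HSV); Q=Q[(h[...,1]>80)\&(h[...,0]>12)\&(h[...,0]<38)].reshape(-1,3);/" h.py
python3 -c "
from h import *
p=tool()[1]
for z in(.0896,.0906,.0912): print(tabang('w6',p[0],p[1],z))
print(tabang('w5',.4441,-.2086))"
```

```text
(array([ 0.4748, -0.0865]), np.float64(65.3), np.float64(17.8), 4032)
(array([ 0.4748, -0.0865]), np.float64(65.3), np.float64(16.3), 3919)
(array([ 0.4748, -0.0865]), np.float64(65.1), np.float64(16.6), 3810)
(array([ 0.444 , -0.2087]), np.float64(114.9), np.float64(2.6), 1063)
```

```bash
python3 - <<'E'
from h import *
P,im=cloud('w6');x,y,z=np.moveaxis(P,-1,0)
for a,b in((.485,.0376),(.4807,-.0235)):
    m=(abs(x-a)<.015)&(abs(y-b)<.015)&(z>.046)&(z<.057); print(rect(P,m))
E
```

```text
(array([484.8,  38. ]), array([15.2, 15.3]), 32.0, 653, np.float64(0.0511))
(array([481. , -23.6]), array([15.3, 15.5]), 48.1, 711, np.float64(0.0512))
```

```bash
python3 -m inch '{"steps":[[0,0,0,0.002,0.001,0,0.4],[0,0,0,0.002,0.001,-0.01,0.4],[0,0,0,0.002,0.001,-0.02,0.4],[0,0,0,0.002,0.001,-0.03,0.4],[0,0,0,0.002,0.001,-0.037,0.4],[0,0,0,0.002,0.001,-0.037,0.4]]}' 40
python3 -m inch '{"steps":[[0,0,0,0,0,-0.003,0.4],[0,0,0,0,0,-0.006,0.4],[0,0,0,0,0,-0.009,0.4],[0,0,0,0,0,-0.009,0.4]]}' 40
```

```text
t: 15.1
tcp_pos: [0.476, -0.0831, 0.044]
ee_rot: [-0.002, 0.573, 0.82, -0.001]
force: [-0.5, 0.9, -1.1]
width: 0.043
gripper_force: 41.3
t: 15.43
tcp_pos: [0.4777, -0.0834, 0.037]
ee_rot: [-0.0, 0.573, 0.82, -0.0]
force: [-0.4, -0.2, -1.5]
width: 0.0431
gripper_force: 41.3
```

```bash
python3 -m inch '{"steps":[[0,0,0,0,0,-0.004,0.4],[0,0,0,0,0,-0.008,0.4],[0,0,0,0,0,-0.0105,0.4],[0,0,0,0,0,-0.0105,0.4],[0,0,0,0,0,-0.0105,0.62],[0,0,0,0,0,-0.0105,0.62],[0,0,0,0,0,-0.0105,0.62]]}' 40
python3 -m inch '{"steps":[[0,0,0,0,0,0.03,0.62],[0,0,0,0,0,0.065,0.62],[0,0,0,0.01,-0.02,0.1,0.62],[0,0,7,0.02,-0.05,0.12,0.7],[0,0,14,0.03,-0.08,0.14,0.75],[0,0,21,0.04,-0.11,0.14,0.75],[0,0,28,0.04,-0.14,0.14,0.75],[0,0,35,0.04,-0.16,0.14,0.75]]}' 40
python3 -m inch '{"steps":[[0,0,7,0,0,0,0.75],[0,0,14,0,0,0,0.75],[0,0,14,0,0,0,0.75],[0,0,14,0,0,0,0.75],[0,0,14,0,0,0,0.75]]}' 40
python3 - <<'E'
from h import *
wsnap('w7'); Rt,p=tool(); print(p, np.degrees(np.arctan2(Rt[1,1],Rt[0,1])))
for c in((.477,-.0853,.033),(.5007,-.2958,.022),(.416,-.3361,.022)): print(tabang('w7',*c))
E
```

```text
t: 16.02
tcp_pos: [0.4781, -0.0834, 0.027]
ee_rot: [0.0, 0.573, 0.82, 0.0]
force: [0.5, -0.2, 0.2]
width: 0.0529
gripper_force: 0.0
t: 16.68
tcp_pos: [0.5183, -0.2472, 0.168]
ee_rot: [0.001, 0.298, 0.955, -0.001]
force: [0.2, 0.2, 0.0]
width: 0.0639
gripper_force: 0.0
t: 17.1
tcp_pos: [0.5178, -0.2431, 0.1669]
ee_rot: [0.0, 0.183, 0.983, 0.0]
force: [-0.8, 0.1, 0.4]
width: 0.0642
gripper_force: 0.0
[ 0.5178734  -0.2430193   0.16690852] 68.9558565919463
(array([ 0.4765, -0.0858]), np.float64(64.9), np.float64(7.5), 919)
(array([ 0.4994, -0.3001]), np.float64(87.9), np.float64(59.9), 237)
(array([ 0.416, -0.336]), np.float64(107.2), np.float64(6.5), 948)
```

View pics/w7.png

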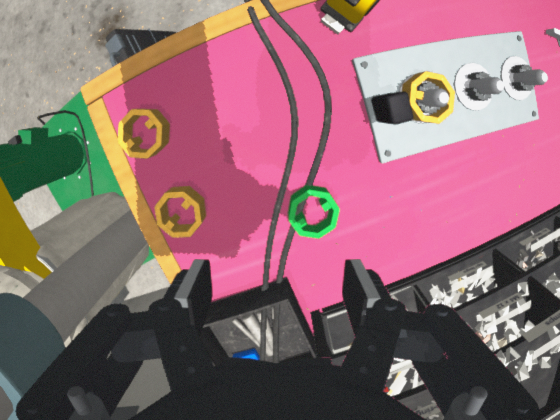

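Hub A is seated at (430,97). Hub B has been knocked and now sits at (180,212), so I'll find it again.

```bash
cat >> h.py <<'E'
def hubs(name):
    P,im=cloud(name); x,y,z=np.moveaxis(P,-1,0); h=cv2.cvtColor(im,cv2.COLOR_RGB2HSV)
    m=(z>.017)&(z<.026)&(y<-.15)&(x<.6)&(x>.36)&(h[...,1]>80)&(h[...,0]>12)&(h[...,0]<38)
    n,l,st,_=cv2.connectedComponentsWithStats(m.astype('u1'))
    for i in range(1,n):
        if st[i,4]>200:
            c=rect(P,l==i)[0]/1000; print(tabang(name,*c))
E
python3 -c "
from h import *
hubs('w7')"
```

```text
(array([ 0.416, -0.336]), np.float64(107.2), np.float64(6.5), 948)
(array([ 0.4976, -0.3341]), np.float64(116.8), np.float64(3.3), 894)
```

```bash
python3 -m inch '{"steps":[[0,0,2.8,-0.01,-0.03,-0.03,0.75],[0,0,2.8,-0.02,-0.06,-0.06,0.75],[0,0,2.8,-0.02,-0.091,-0.09,0.75],[0,0,2.8,-0.02,-0.091,-0.1,0.75],[0,0,2.8,-0.02,-0.091,-0.1,0.75],[0,0,2.8,-0.02,-0.091,-0.1,0.75],[0,0,2.8,-0.02,-0.091,-0.1,0.75],[0,0,2.8,-0.02,-0.091,-0.1,0.75]]}' 40
python3 - <<'E'
from h import *
eyes.get_image('wrist');eyes.get_image('wrist'); wsnap('w8'); Rt,p=tool(); print(p, np.degrees(np.arctan2(Rt[1,1],Rt[0,1]))); hubs('w8')
E
```

```text
t: 17.82
tcp_pos: [0.4998, -0.333, 0.0685]
ee_rot: [0.001, 0.156, 0.988, -0.0]
force: [0.4, 0.0, 1.2]
width: 0.0642
gripper_force: 0.0
[ 0.49913202 -0.33369222  0.06825969] 71.97479941814439
(array([ 0.4158, -0.3362]), np.float64(107.1), np.float64(4.0), 2708)
(array([ 0.4974, -0.3345]), np.float64(117.1), np.float64(7.7), 2260)
```

```bash
python3 -m inch '{"steps":[[0,0,0,-0.001,-0.0005,-0.02,0.75],[0,0,0,-0.001,-0.0005,-0.04,0.75],[0,0,0,-0.001,-0.0005,-0.05,0.75],[0,0,0,-0.001,-0.0005,-0.0525,0.75],[0,0,0,-0.001,-0.0005,-0.0525,0.4],[0,0,0,-0.001,-0.0005,-0.0525,0.4],[0,0,0,-0.001,-0.0005,-0.0525,0.4],[0,0,0,-0.001,-0.0005,-0.0525,0.4]]}' 40
python3 -m inch '{"steps":[[0,0,0,0,0,0,0.4],[0,0,0,0,0,0.02,0.4],[0,0,0,0,0,0.04,0.4],[0,0,0,0,0,0.07,0.4],[0,0,-7,0,0.03,0.075,0.4],[0,0,-14,0,0.06,0.075,0.4],[0,0,-21,0,0.09,0.075,0.4],[0,0,-28,-0.005,0.12,0.075,0.4]]}' 40
python3 -m inch '{"steps":[[0,0,-7,0,0.035,0,0.4],[0,0,-14,-0.003,0.07,0,0.4],[0,0,-21,-0.006,0.105,0,0.4],[0,0,-28,-0.009,0.14,0,0.4],[0,0,-31.5,-0.012,0.175,0,0.4],[0,0,-31.5,-0.012,0.190,0,0.4],[0,0,-31.5,-0.012,0.190,0,0.4],[0,0,-31.5,-0.012,0.190,0,0.4]]}' 40
python3 -m inch '{"steps":[[0,0,0,0,0,0,0.4],[0,0,0,0,0,0,0.4],[0,0,0,0,0,0,0.4],[0,0,0,0,0,0,0.4]]}' 40
python3 - <<'E'
from h import *
wsnap('w9'); Rt,p=tool(); print(p, np.degrees(np.arctan2(Rt[1,1],Rt[0,1]))); print(tabang('w9',p[0],p[1],p[2]+.0072))
P,im=cloud('w9');x,y,z=np.moveaxis(P,-1,0)
for a,b in((.485,.0376),(.4807,-.0235)):
    m=(abs(x-a)<.015)&(abs(y-b)<.015)&(z>.046)&(z<.057); print(rect(P,m))
E
```

```text
t: 18.63
tcp_pos: [0.4974, -0.3353, 0.0152]
ee_rot: [0.001, 0.157, 0.988, -0.0]
force: [-0.0, -0.6, -1.0]
width: 0.0431
gripper_force: 41.4
t: 19.3
tcp_pos: [0.4929, -0.2138, 0.0902]
ee_rot: [0.001, 0.395, 0.919, 0.0]
force: [0.9, 0.1, -0.9]
width: 0.0431
gripper_force: 41.5
t: 19.97
tcp_pos: [0.4801, -0.0237, 0.0897]
ee_rot: [0.0, 0.625, 0.78, 0.0]
force: [-0.4, -1.0, -1.1]
width: 0.043
gripper_force: 41.5
t: 20.3
tcp_pos: [0.4798, -0.0263, 0.0893]
ee_rot: [0.0, 0.628, 0.779, -0.0]
force: [-0.8, 0.2, -1.4]
width: 0.043
gripper_force: 41.5
[ 0.47979964 -0.02599042  0.08929986] 12.27348071831716
(array([ 0.4788, -0.028 ]), np.float64(57.1), np.float64(26.3), 3800)
(array([484.9,  38.3]), array([15.1, 15.2]), 63.6, 670, np.float64(0.0512))
(array([478.8, -16.3]), array([7.9, 1.3]), 14.7, 32, np.float64(0.0471))
```

```bash
python3 -m inch '{"steps":[[0,0,0.5,0.002,0.0045,0,0.4],[0,0,0.5,0.002,0.0045,-0.01,0.4],[0,0,0.5,0.002,0.0045,-0.02,0.4],[0,0,0.5,0.002,0.0045,-0.03,0.4],[0,0,0.5,0.002,0.0045,-0.04,0.4],[0,0,0.5,0.002,0.0045,-0.044,0.4],[0,0,0.5,0.002,0.0045,-0.044,0.4]]}' 40
python3 -m inch '{"steps":[[0,0,0,0,0,-0.003,0.4],[0,0,0,0,0,-0.006,0.4],[0,0,0,0,0,-0.009,0.4],[0,0,0,0,0,-0.009,0.4]]}' 40
```

```text
t: 20.93
tcp_pos: [0.4804, -0.0205, 0.0435]
ee_rot: [-0.001, 0.623, 0.782, -0.001]
force: [-0.2, 0.7, -0.7]
width: 0.0429
gripper_force: 41.5
t: 21.27
tcp_pos: [0.4817, -0.0204, 0.036]
ee_rot: [-0.0, 0.623, 0.782, -0.0]
force: [-0.8, -0.3, -2.0]
width: 0.0432
gripper_force: 41.5
```

```bash
python3 -m inch '{"steps":[[0,0,0,0,0,-0.004,0.4],[0,0,0,0,0,-0.008,0.4],[0,0,0,0,0,-0.0095,0.4],[0,0,0,0,0,-0.0095,0.4],[0,0,0,0,0,-0.0095,0.62],[0,0,0,0,0,-0.0095,0.62],[0,0,0,0,0,-0.0095,0.62]]}' 40
python3 -m inch '{"steps":[[0,0,0,0,0,0.03,0.62],[0,0,0,0,0,0.065,0.62],[0,0,0,0.0,-0.02,0.1,0.62],[0,0,7,-0.005,-0.06,0.12,0.7],[0,0,14,-0.01,-0.1,0.14,0.75],[0,0,21,-0.015,-0.14,0.14,0.75],[0,0,28,-0.02,-0.18,0.14,0.75],[0,0,35,-0.025,-0.22,0.14,0.75]]}' 40
python3 -m inch '{"steps":[[0,0,7,-0.01,-0.03,-0.02,0.75],[0,0,14,-0.02,-0.06,-0.05,0.75],[0,0,15,-0.03,-0.092,-0.08,0.75],[0,0,15,-0.039,-0.092,-0.1,0.75],[0,0,15,-0.039,-0.092,-0.1,0.75],[0,0,15,-0.039,-0.092,-0.1,0.75],[0,0,15,-0.039,-0.092,-0.1,0.75],[0,0,15,-0.039,-0.092,-0.1,0.75]]}' 40
python3 - <<'E'
from h import *
eyes.get_image('wrist');eyes.get_image('wrist'); wsnap('w10'); Rt,p=tool(); print(p, np.degrees(np.arctan2(Rt[1,1],Rt[0,1]))); hubs('w10')
E
```

```text
t: 21.85
tcp_pos: [0.4821, -0.0204, 0.027]
ee_rot: [0.0, 0.623, 0.782, 0.0]
force: [0.4, -0.7, 0.6]
width: 0.0527
gripper_force: 0.0
t: 22.52
tcp_pos: [0.4595, -0.2239, 0.168]
ee_rot: [0.001, 0.375, 0.927, 0.0]
force: [1.6, -0.4, -0.2]
width: 0.0637
gripper_force: 0.0
t: 23.18
tcp_pos: [0.4226, -0.3136, 0.0683]
ee_rot: [0.002, 0.253, 0.968, -0.0]
force: [0.0, -0.0, 0.5]
width: 0.0642
gripper_force: 0.0
[ 0.4221138  -0.31376272  0.06812021] 60.73359353360399
(array([ 0.4153, -0.336 ]), np.float64(107.7), np.float64(5.2), 2119)
```

```bash
python3 -m inch '{"steps":[[0,0,1.8,-0.006,-0.022,0,0.75],[0,0,1.8,-0.006,-0.022,0,0.75],[0,0,1.8,-0.006,-0.022,0,0.75],[0,0,1.8,-0.006,-0.022,0,0.75],[0,0,1.8,-0.006,-0.022,-0.02,0.75],[0,0,1.8,-0.006,-0.022,-0.04,0.75],[0,0,1.8,-0.006,-0.022,-0.0525,0.75],[0,0,1.8,-0.006,-0.022,-0.0525,0.75]]}' 40
python3 -m inch '{"steps":[[0,0,0,0,0,0,0.4],[0,0,0,0,0,0,0.4],[0,0,0,0,0,0,0.4],[0,0,0,0,0,0,0.4],[0,0,0,0,0,0.02,0.4],[0,0,0,0,0,0.04,0.4],[0,0,0,0,0,0.075,0.4],[0,0,0,0,0,0.075,0.4]]}' 40
python3 -m inch '{"steps":[[0,0,-5,0.01,0.04,0.005,0.4],[0,0,-10,0.02,0.08,0.005,0.4],[0,0,-15,0.03,0.12,0.005,0.4],[0,0,-20,0.04,0.16,0.005,0.4],[0,0,-25,0.05,0.20,0.005,0.4],[0,0,-30,0.06,0.24,0.005,0.4],[0,0,-32,0.065,0.28,0.005,0.4],[0,0,-32,0.07,0.315,0.005,0.4]]}' 40
python3 -m inch '{"steps":[[0,0,0,0,0.03,0,0.4],[0,0,0,0,0.058,0,0.4],[0,0,0,0,0.058,0,0.4],[0,0,0,0,0.058,0,0.4],[0,0,0,0,0.058,0,0.4],[0,0,0,0,0.058,0,0.4],[0,0,0,0,0.058,0,0.4]]}' 40
python3 - <<'E'
from h import *
wsnap('w11'); Rt,p=tool(); print(p, np.degrees(np.arctan2(Rt[1,1],Rt[0,1]))); print(tabang('w11',p[0],p[1],p[2]+.0072))
print(tabang('w11',.481,-.0235,.033))
E
```

```text
t: 24.0
tcp_pos: [0.413, -0.334, 0.0119]
ee_rot: [-0.002, 0.238, 0.971, 0.001]
force: [-0.7, 0.4, -0.5]
width: 0.0641
gripper_force: 0.0
t: 24.67
tcp_pos: [0.4175, -0.339, 0.095]
ee_rot: [0.004, 0.239, 0.971, -0.002]
force: [1.2, -1.4, -1.1]
width: 0.0434
gripper_force: 41.5
t: 25.33
tcp_pos: [0.4848, -0.0182, 0.0947]
ee_rot: [0.0, 0.497, 0.868, 0.001]
force: [0.2, 1.2, -1.6]
width: 0.0434
gripper_force: 41.5
t: 25.92
tcp_pos: [0.4844, 0.0351, 0.0943]
ee_rot: [0.0, 0.498, 0.867, -0.0]
force: [-0.2, -0.3, -1.0]
width: 0.0433
gripper_force: 41.5
[0.48441437 0.03526577 0.09429861] 30.26336400386148
(array([0.4839, 0.0332]), np.float64(75.5), np.float64(18.4), 3828)
(array([ 0.484 , -0.0217]), np.float64(72.0), np.float64(0.1), 170)
```

```bash
python3 -m inch '{"steps":[[0,0,0,0.0013,0.0046,0,0.4],[0,0,0,0.0013,0.0046,-0.01,0.4],[0,0,0,0.0013,0.0046,-0.02,0.4],[0,0,0,0.0013,0.0046,-0.03,0.4],[0,0,0,0.0013,0.0046,-0.04,0.4],[0,0,0,0.0013,0.0046,-0.048,0.4],[0,0,0,0.0013,0.0046,-0.0495,0.4],[0,0,0,0.0013,0.0046,-0.0495,0.4]]}' 40
python3 -m inch '{"steps":[[0,0,0,0,0,-0.003,0.4],[0,0,0,0,0,-0.006,0.4],[0,0,0,0,0,-0.009,0.4],[0,0,0,0,0,-0.009,0.4]]}' 40
```

```text
t: 26.63
tcp_pos: [0.4848, 0.0411, 0.0436]
ee_rot: [-0.001, 0.497, 0.868, -0.001]
force: [1.0, -0.4, -1.0]
width: 0.0429
gripper_force: 41.5
t: 26.97
tcp_pos: [0.4855, 0.0414, 0.0355]
ee_rot: [-0.0, 0.497, 0.868, -0.0]
force: [-0.5, 0.1, -1.3]
width: 0.0431
gripper_force: 41.5
```

```bash
python3 -m inch '{"steps":[[0,0,0,0,0,-0.004,0.4],[0,0,0,0,0,-0.008,0.4],[0,0,0,0,0,-0.009,0.4],[0,0,0,0,0,-0.009,0.4],[0,0,0,0,0,-0.009,0.62],[0,0,0,0,0,-0.009,0.62],[0,0,0,0,0,-0.009,0.62]]}' 40
python3 -m inch '{"steps":[[0,0,0,0,0,0.03,0.62],[0,0,0,0,0,0.065,0.62],[0,0,-4,0.0,-0.03,0.1,0.62],[0,0,-11,-0.002,-0.06,0.13,0.62],[0,0,-18,-0.004,-0.09,0.14,0.62],[0,0,-25,-0.006,-0.12,0.14,0.62],[0,0,-32,-0.008,-0.15,0.14,0.62],[0,0,-34,-0.01,-0.168,0.14,0.62]]}' 40
python3 -m inch '{"steps":[[0,0,0,0,0,0,0.62],[0,0,0,0,0,0,0.62],[0,0,0,0,0,0,0.62],[0,0,0,0,0,0,0.62]]}' 40
python3 - <<'E'
from h import *
wsnap('w12'); Rt,p=tool(); print(p, np.degrees(np.arctan2(Rt[1,1],Rt[0,1])),np.round(status.sense()['joints'],2))
P,im=cloud('w12'); x,y,z=np.moveaxis(P,-1,0)
h=cv2.cvtColor(im,cv2.COLOR_RGB2HSV); br=(h[...,1]>80)&(h[...,0]>12)&(h[...,0]<38)
for a,b in((.4852,.038),(.481,-.0235),(.477,-.0853)):
    print(tabang('w12',a,b,.033), np.percentile(z[br&(np.hypot(x-a,y-b)<.028)],[10,50,90]).round(4))
m=(z>.0055)&(z<.0098)&(x>.41)&(x<.57)&(y>-.17)&(y<.10)&(im.max(-1).astype(int)-im.min(-1)<50)
print('plate',rect(P,big(P,m)))
m=(abs(x-.48)<.03)&(y<-.10)&(y>-.15)&(z>.049)&(z<.058);print('pull',rect(P,m))
E
```

```text
t: 27.55
tcp_pos: [0.486, 0.0414, 0.027]
ee_rot: [0.0, 0.497, 0.868, 0.0]
force: [0.1, 0.6, 0.9]
width: 0.0529
gripper_force: 0.0
t: 28.22
tcp_pos: [0.4756, -0.1303, 0.1679]
ee_rot: [0.001, 0.732, 0.681, 0.0]
force: [-0.2, -0.2, -0.7]
width: 0.0531
gripper_force: 0.0
t: 28.55
tcp_pos: [0.4758, -0.1252, 0.1666]
ee_rot: [-0.0, 0.728, 0.686, 0.0]
force: [-0.7, 0.3, -0.5]
width: 0.0531
gripper_force: 0.0
[ 0.47585968 -0.12518442  0.1666218 ] -3.4360098470532625 [-0.16  0.31  0.43  2.04 -0.17  0.83  0.31]
(array([0.4851, 0.0385]), np.float64(74.5), np.float64(2.2), 678) [0.0195 0.0325 0.0338]
(array([ 0.4808, -0.0227]), np.float64(58.0), np.float64(2.0), 1233) [0.0292 0.033  0.0341]
(array([ 0.4767, -0.0853]), np.float64(65.0), np.float64(2.5), 1195) [0.0284 0.0329 0.0339]
plate (array([479.7, -42.7]), array([193.5, 100. ]), 86.4, 15373, np.float64(0.0081))
pull (array([ 474.2, -124.5]), array([19.5, 23.9]), 86.0, 738, np.float64(0.0526))
```

View pics/w12.png

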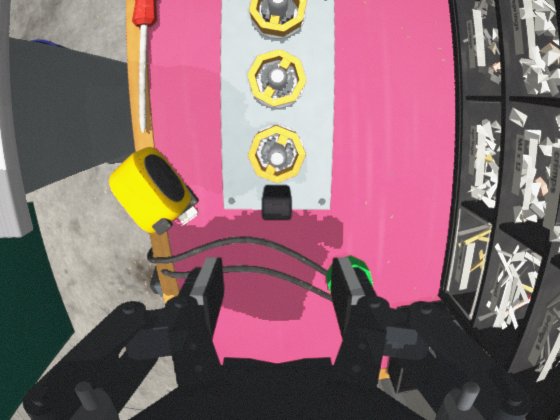

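All three hubs are down, with their tops at 33 mm, at (276,10), (277,78) and (277,152), and the pull block is at (277,203). I'll grip the pull block next.

```bash
python3 -m inch '{"steps":[[0,0,-0.4,-0.0015,0.0005,-0.035,0.55],[0,0,-0.4,-0.0015,0.0005,-0.07,0.55],[0,0,-0.4,-0.0015,0.0005,-0.1,0.55],[0,0,-0.4,-0.0015,0.0005,-0.12,0.55],[0,0,-0.4,-0.0015,0.0005,-0.13,0.55],[0,0,-0.4,-0.0015,0.0005,-0.13,0.55],[0,0,-0.4,-0.0015,0.0005,-0.13,0.15],[0,0,-0.4,-0.0015,0.0005,-0.13,0.15]]}' 100
python3 -m inch '{"steps":[[0,0,0,0,0,0,0.15],[0,0,0,0,0,0,0.15],[0,0,0,0,0,0,0.15],[0,0,0,0,0,0,0.15]]}' 100
python3 -m inch '{"steps":[[0,0,1,0.0065,0.0065,0,0.15],[0,0,2,0.013,0.013,0,0.15],[0,0,3,0.0195,0.0195,0,0.15],[0,0,4,0.026,0.026,0,0.15],[0,0,5,0.0325,0.033,0,0.15],[0,0,6,0.039,0.0395,0,0.15],[0,0,7,0.0455,0.046,0,0.15],[0,0,7.8,0.0516,0.0525,0,0.15]]}' 100
python3 -m inch '{"steps":[[0,0,0,0,0,0,0.15],[0,0,0,0,0,0,0.15],[0,0,0,0,0,0,0.15]]}' 100
python3 - <<'E'
from h import *
wsnap('w13'); Rt,p=tool(); print(p, np.degrees(np.arctan2(Rt[1,1],Rt[0,1])))
P,im=cloud('w13'); x,y,z=np.moveaxis(P,-1,0)
h=cv2.cvtColor(im,cv2.COLOR_RGB2HSV); br=(h[...,1]>80)&(h[...,0]>12)&(h[...,0]<38)
m=(z>.005)&(z<.0105)&(x>.41)&(x<.62)&(y>-.17)&(y<.14)&(im.max(-1).astype(int)-im.min(-1)<50)
print('plate',rect(P,big(P,m)))
rl=(z>.0125)&(z<.020)&(im.max(-1).astype(int)-im.min(-1)<50)&(y>.15)&(y<.34)
for a in(-.052,.052):
    m=rl&(abs(x-(.5208-.0698*y+a))<.016); print('rail',rect(P,big(P,m)))
E
```

```text
t: 29.27
tcp_pos: [0.4754, -0.1262, 0.0379]
ee_rot: [0.001, 0.731, 0.682, 0.001]
force: [3.7, 0.3, 4.7]
width: 0.0238
gripper_force: 9.1
t: 29.6
tcp_pos: [0.4753, -0.1262, 0.0382]
ee_rot: [0.001, 0.731, 0.682, 0.001]
force: [-0.8, 0.3, 6.8]
width: 0.0224
gripper_force: 99.3
t: 30.27
tcp_pos: [0.5241, -0.0793, 0.0382]
ee_rot: [0.001, 0.684, 0.729, -0.002]
force: [-8.7, -11.6, 11.7]
width: 0.0221
gripper_force: 100.4
t: 30.52
tcp_pos: [0.5261, -0.0768, 0.0382]
ee_rot: [0.002, 0.684, 0.73, -0.001]
force: [-2.9, -6.6, 6.2]
width: 0.0225
gripper_force: 99.5
[ 0.52613305 -0.07679175  0.03822168] 3.7412706307072057
plate (array([520.5, -16.4]), array([100. , 149.8]), 4.1, 32505, np.float64(0.0081))Traceback (most recent call last):
  File "<stdin>", line 9, in <module>
  File "h.py", line 28, in big
    n,l,st,_=cv2.connectedComponentsWithStats(m.astype('u1')); return l==1+np.argmax(st[1:,4])
                                                                           ~~~~~~~~~^^^^^^^^^^
    return _wrapfunc(a, 'argmax', axis=axis, out=out, **kwds)
    return bound(*args, **kwds)
ValueError: attempt to get argmax of an empty sequence
```

View pics/w13.png

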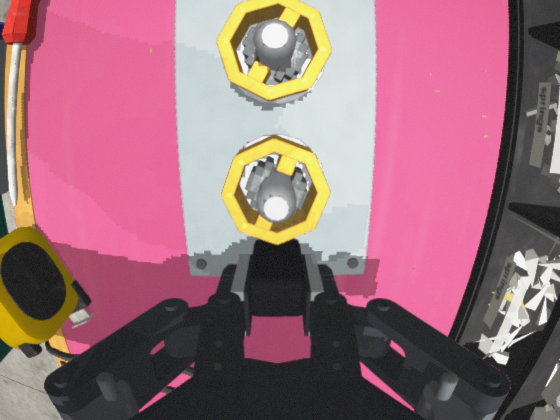

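The carrier is gripped at (275,275), straight with the dock and about 1.5 mm left of its line. I'll slide it in.

```bash
python3 -m inch '{"steps":[[0,0,0,0.0005,0.012,0,0.15],[0,0,0,-0.0005,0.024,0,0.15],[0,0,0,-0.0013,0.036,0,0.15],[0,0,0,-0.0021,0.048,0,0.15],[0,0,0,-0.003,0.06,0,0.15],[0,0,0,-0.0038,0.072,0,0.15],[0,0,0,-0.0046,0.084,0,0.15],[0,0,0,-0.0055,0.096,0,0.15]]}' 100
python3 - <<'E'
from h import *
s=status.sense(); print(np.round(s['force'],1),np.round(s['ft_torque'],2)); Rt,p=tool(); print(p)
wsnap('w14'); P,im=cloud('w14'); x,y,z=np.moveaxis(P,-1,0)
m=(z>.005)&(z<.0105)&(x>.41)&(x<.62)&(y>-.07)&(y<.24)&(im.max(-1).astype(int)-im.min(-1)<50)
print('plate',rect(P,big(P,m)))
E
```

```text
t: 31.23
tcp_pos: [0.5219, 0.0188, 0.0382]
ee_rot: [0.003, 0.684, 0.729, 0.0]
force: [1.5, -9.0, 4.4]
width: 0.0224
gripper_force: 99.1
[ 1.5 -9.   4.4] [-1.62  0.18  0.02]
[0.5219132  0.01884765 0.03821869]
plate (array([524.8,  80.3]), array([116.6, 149.7]), 3.6, 32792, np.float64(0.0081))
```

```bash
python3 -m inch '{"steps":[[0,0,0,-0.0008,0.012,0,0.15],[0,0,0,-0.0017,0.024,0,0.15],[0,0,0,-0.0025,0.036,0,0.15],[0,0,0,-0.0034,0.048,0,0.15],[0,0,0,-0.0042,0.06,0,0.15],[0,0,0,-0.005,0.072,0,0.15],[0,0,0,-0.0059,0.084,0,0.15],[0,0,0,-0.0067,0.096,0,0.15]]}' 100
python3 -m inch '{"steps":[[0,0,0,-0.0003,0.004,0,0.15],[0,0,0,-0.0006,0.008,0,0.15],[0,0,0,-0.0006,0.008,0,0.15],[0,0,0,-0.0006,0.008,0,0.15]]}' 100
python3 -m inch '{"steps":[[0,0,0,-0.0001,0.002,0,0.15],[0,0,0,-0.0003,0.004,0,0.15],[0,0,0,-0.0003,0.004,0,0.15],[0,0,0,-0.0003,0.004,0,0.15]]}' 100
```

```text
t: 31.95
tcp_pos: [0.5152, 0.1137, 0.0382]
ee_rot: [0.003, 0.685, 0.729, -0.0]
force: [0.4, -12.5, 7.2]
width: 0.0224
gripper_force: 99.6
t: 32.28
tcp_pos: [0.5146, 0.1233, 0.0382]
ee_rot: [0.002, 0.684, 0.729, 0.0]
force: [0.5, -6.5, 7.1]
width: 0.0227
gripper_force: 99.5
t: 32.62
tcp_pos: [0.5144, 0.1257, 0.0382]
ee_rot: [0.002, 0.685, 0.729, -0.0]
force: [-0.4, -11.0, 6.5]
width: 0.0225
gripper_force: 99.6
```

```bash
for i in 1 2; do python3 -m inch '{"steps":[[0,0,0,-0.0001,0.0015,0,0.15],[0,0,0,-0.0002,0.003,0,0.15],[0,0,0,-0.0002,0.003,0,0.15],[0,0,0,-0.0002,0.003,0,0.15]]}' 100 | egrep 'tcp|^force'; done
```

```text
tcp_pos: [0.5142, 0.1283, 0.0382]
force: [0.4, -11.9, 6.9]
tcp_pos: [0.5141, 0.1295, 0.0382]
force: [0.1, -16.1, 9.0]
```

```bash
for i in 1 2; do python3 -m inch '{"steps":[[0,0,0,-0.0001,0.001,0,0.15],[0,0,0,-0.0002,0.002,0,0.15],[0,0,0,-0.0002,0.002,0,0.15],[0,0,0,-0.0002,0.002,0,0.15],[0,0,0,-0.0002,0.002,0,0.15]]}' 100 | egrep 'tcp|^force'; done
```

```text
tcp_pos: [0.5141, 0.1295, 0.0382]
force: [0.8, -20.7, 9.5]
tcp_pos: [0.514, 0.1297, 0.0382]
force: [-0.3, -24.7, 10.6]
```

```bash
python3 -m inch '{"steps":[[0,0,0,0,0,0,0.5],[0,0,0,0,0,0,0.5],[0,0,0,0,0,0,0.5],[0,0,0,0,0,0,0.5],[0,0,0,0,0,0.03,0.5],[0,0,0,0,0,0.06,0.5],[0,0,0,0,0,0.1,0.5],[0,0,0,0,0.03,0.14,0.5]]}' 40
python3 -m inch '{"steps":[[0,0,0,-0.01,0.04,0.02,0.5],[0,0,0,-0.02,0.06,0.04,0.5],[0,0,0,-0.02,0.06,0.04,0.5],[0,0,0,-0.02,0.06,0.04,0.5],[0,0,0,-0.02,0.06,0.04,0.5],[0,0,0,-0.02,0.06,0.04,0.5]]}'
python3 - <<'E'
from h import *
wsnap('w15'); P,im=cloud('w15'); x,y,z=np.moveaxis(P,-1,0); g=(im.max(-1).astype(int)-im.min(-1)<50); print(tool()[1])
m=(abs(x-.5117)<.025)&(abs(y-.13)<.025)&(z>.049)&(z<.058);print('pull',rect(P,m))
h=cv2.cvtColor(im,cv2.COLOR_RGB2HSV); br=(h[...,1]>80)&(h[...,0]>12)&(h[...,0]<38)
e=np.array([-.0698,.9976]); o=np.array([.5040,.2408])
for dy in(76,14,-48):
    a,b=o+e*(dy-22.5)/1000; print(tabang('w15',a,b,.033),(round(a,4),round(b,4)), np.percentile(z[br&(np.hypot(x-a,y-b)<.028)],[50,90]).round(4))
dock=np.stack([(x-o[0])*e[1]-(y-o[1])*e[0],(x-o[0])*e[0]+(y-o[1])*e[1]],-1)
for w in (-25,0,25):
    for k,(lo,hi) in {'plate':(.006,.0095),'stop':(.0098,.0125)}.items():
        m=(abs(dock[...,0]-w/1000)<.008)&(z>lo)&(z<hi)&g&(dock[...,1]<.1)&(dock[...,1]>-.14)
        print(w,k,m.sum(),np.percentile(dock[...,1][m],[1,99]).round(4) if m.any() else '')
E
```

```text
t: 34.78
tcp_pos: [0.512, 0.1607, 0.172]
ee_rot: [0.001, 0.685, 0.728, -0.001]
force: [0.4, 0.7, -0.0]
width: 0.043
gripper_force: 0.0
t: 35.28
tcp_pos: [0.4915, 0.2241, 0.2092]
ee_rot: [-0.0, 0.684, 0.73, -0.001]
force: [0.3, -0.3, -0.6]
width: 0.0425
gripper_force: 0.0
[0.49158594 0.22384798 0.20910121]
pull (array([513.3, 131.2]), array([23.6, 19.8]), 4.4, 401, np.float64(0.0528))
(array([0.5019, 0.2944]), np.float64(83.2), np.float64(2.2), 908) (np.float64(0.5003), np.float64(0.2942)) [0.033  0.0344]
(array([0.5054, 0.2332]), np.float64(64.5), np.float64(2.3), 863) (np.float64(0.5046), np.float64(0.2323)) [0.0328 0.034 ]
(array([0.5097, 0.1709]), np.float64(72.5), np.float64(6.5), 743) (np.float64(0.5089), np.float64(0.1705)) [0.0325 0.0336]
-25 plate 2376 [-0.1222  0.0782]
-25 stop 48 [-0.1113  0.071 ]
0 plate 394 [-0.0475  0.0791]
0 stop 151 [-0.0497  0.0703]
25 plate 1908 [-0.1229  0.0783]
25 stop 64 [-0.0842  0.0701]
```

View pics/w15.png

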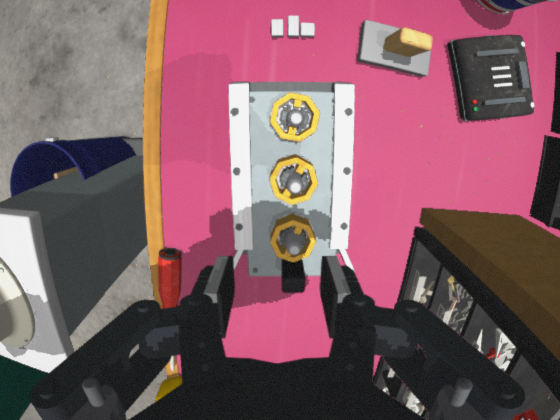

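The carrier is home, with its leading edge at dock y of about +80 mm. The three hubs are seated at (295,117), (294,180) and (293,240), the offcuts are outside at (293,27), and the scraper is standing at (397,47).

```bash
python3 -c "
from plant import robot
print(robot.sign_off())"
```

```text
the job is handed in; nothing more can be done
None
```

The job is handed in: the slot is clear of all three offcuts, the scraper is standing clear of the dock, all three hubs are seated, and the loaded carrier is home against its stops.

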